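Trip-test and reset the workshop's earth-leakage breaker, then shut and secure its cover

TASK

Test the big earth-leakage breaker in the power box before the machines are plugged in: with the clear cover standing open, press its red test button so that the black lever drops, then lift the lever all the way back up until it stays up by itself. Then shut the clear cover fully and turn the red turnbutton square across the cover's orange tab. Leave the two small breakers switched on and do not disturb the tools and wood lying on the bench.

Things in the scene. Friction and masses are not known exactly. Their poses are not given: they have to be found in the camera images.
- power_box: Cream portable power box, 240 deep x 260 wide x 185 mm high, fixed to the bench in a random place and yaw. Origin: on the bench under its middle; its front looks to -x of its frame. The cover stands open above the sloping front, so a gripper pointing straight down would strike it: reach the breaker roughly along -z of face.
- face: Frame of the box's sloping front; 'face x, y, z' elsewhere mean this frame. Origin: middle of the cover's hinge line, upper end of the slope, 179 mm above the bench. x up the slope (away from the robot), y left, z straight out of the slope, 30 degrees from vertical, leaning to the robot. Slope: x = 0 to -222 mm. Breaker fronts stand at z = 14, the 60 x 30 mm collar round the main lever at z = 18.
- button_top (a point): Centre of the top of the red round test button (14 mm diameter, standing 10 mm above the breaker's front) on the dark breaker, at face (-80, 76, 24) mm when released. It is 34 mm to the left of the main lever. Pressed along -z of the face.
- test_button (a joint): Travel of the test button in m: 0 released, 0.006 fully down. Spring return, 1.4 N to start and 4.5 N fully down; the lever is let go at about 2 mm.
- lever_tip (a point): Centre of the free end of the black main lever with a white band: 22 mm wide (y), 12 mm thick, swinging in the face's x-z plane about a hidden pivot at face (-76, 42, -8) mm with radius 56 mm. Up it is near face (-58, 42, 45) mm, dropped near (-94, 42, 45) mm.
- main_lever (a joint): Main lever's angle in rad: 0 dropped (leaning 19 degrees down the slope), 0.75 upper stop (24 degrees up the slope). It starts caught at about 0.65; let go, a spring throws it to 0. To set it, push it up the slope from below to near the upper stop: past about 0.7 it catches and then rests at about 0.65, short of that it falls back. Up to 6 N; the button dips as it passes.
- branch_a (a joint): Small lever (12 wide, standing to face z = 39 mm) of the nearer white branch breaker, at face y = -28 mm: 0 on (up), 0.6 off. Stiff, stays where it is put. To be left on.
- branch_b (a joint): The same for the second white branch breaker, at face y = -60 mm.
- cover (a joint): Opening of the clear box-shaped cover in rad: 0 shut, 1.8 fully open, turning about the face's y axis at face (0, 0, 2) mm. Starts at 1.5 to 1.7. The stiff hinge keeps it wherever it is left; it takes about 2 to 4 N at the tab to swing. Shut, it fills face x -4 to -144, y -100 to 100, z 0 to 54 mm.
- tab (a point): Middle of the outer surface of the orange tab on the cover's free edge, 157 mm from the hinge: 26 long (away from the hinge), 60 wide, 8 mm thick. Its frame turns with the cover: x to the hinge, y left, z out of the outer surface. Shut, it is at face (-157, 0, 11) mm. The cover's end wall rises 43 mm above the tab at its root, 13 mm from this point.
- turnbutton (a joint): Angle of the red turnbutton in rad about the face's z axis: 0 lying along the cover's edge (clear of the tab), +1.57 or -1.57 square across, one half over the tab. Either direction will do; stops at 1.65 each way. Stiff (0.06 N m), stays where it is left.
- pivot (a point): Middle of the red turnbutton, on its pivot at face (-184, 0, 22) mm: a bar 72 long, 18 wide, 16 mm thick (z = 14 to 30 mm). At joint 0 its length lies along the face's y; this point turns with it. With the cover shut the tab's end is 14 mm up the slope from the pivot and the tab's top at z = 11 mm.
- chisel_a: Chisel with a pale handle, 230 long x 26 mm, lying left of the box, handle to -x of its frame; origin at the middle, on the bench. Leave it.
- chisel_b: Chisel with a red-brown handle, 230 x 30 mm, lying right of the box; origin at the middle, on the bench. Leave it.
- chisel_c: Chisel with a brown handle, 230 x 26 mm, near the robot; origin at the middle, on the bench. Leave it.
- hammer: Hammer, 320 x 95 x 30 mm, lying; origin at the middle, on the bench. Leave it.
- plane: Wooden block plane, 240 x 66 x 65 mm; origin under its middle. Leave it.
- offcut: Plywood offcut, 200 x 55 x 32 mm; origin under its middle. Leave it.
- marker: Black marker pen, 140 x 18 mm, lying; origin under its middle. Leave it.

How it is judged:
By the outcome, as a careful person would: the job done as asked, in the order asked, and still so for the second after the job is handed in, with the robot touching nothing.
It also fails if it takes over 69 s, if anything falls off the work surface, if the arm or the gripper's body presses on something with over 40 N, if the wrist force passes 120 N, or if a joint passes its speed limit or range.

ROBOT

A 7-joint arm with a two-finger parallel gripper is mounted at the origin on the work surface. World frame = base frame: x ahead of the robot, y to its left, z up, the work surface at z = 0. Lengths are in m, angles in rad, forces in N, time in s.
With the tool pointing down it reaches from about 0.425 to 0.875 m from the base axis. Payload 4.7 kg.
Tool frame: the origin (TCP) lies at the very end of the fingers, on their centre line; the grasp point (between the pads) lies 19 mm behind it; z points along the fingers, y is the line along which they close (so a half turn about z gives the same grasp; the last joint's range is limited). The gripper opens to 87 mm and grips with 3 to 60 N. Pads are 19 mm wide; open, the fingers measure 117 mm over their backs; the gripper's body (75 mm by 190 mm) begins 51 mm behind the grasp point.
Start: joints at [1.13, 0.321, -0.07, 1.45, 0.023, 1.371, -0.057], TCP at [0.286, -0.584, 0.223] pointing down, gripper open.
Joint ranges: [-2.86, 2.86], [-0.3, 2.09], [-1.38, 1.24], [0.06, 2.45], [-1.56, 4.7], [0.09, 2.05], [-2.69, 2.69]. Speed limits (rad/s): [2.57, 2.57, 3.14, 3.14, 3.14, 3.14, 3.14].

INTERFACE

Orientations are given as a unit quaternion [x, y, z, w].
In Python, from cell import status, eyes, arm gives the robot as it stands. The module is installed in compiled form; this text tells all that it offers.
- The arm moves only by the tool carry_out, never from a script. Its argument "series" is a list of rows, each a list of 7 numbers: the shift along the world's x, y, z in cm, then the turn, a rotation vector about the world's x, y, z in rad, then the closure, from -1 (fully open) to 1 (shut). A call has 1 to 12 rows; each row shifts and turns the commanded pose from where the row before left it; what a row does not reach is not made up. A row lasts 1/12 s, in which the tool goes at most 41.7 mm and 7.16 degrees, less where a joint would pass 70% of its speed; a pose out of reach is approached as far as the arm can. A call with a gripper value outside its range is refused whole. The fingers move at their own pace and stop on an object; "force" is the grip in N (left out, the last holds). Time passes only in rows, so rows that do not move let the fingers close. It gives the time, the measured TCP pose, the force, the opening and the grip force at its end, in the units of the state.
- status.sense(): the state, without advancing time (a new reading comes with each control period).
- eyes.read_camera(name): name is "scene" or "top"; returns a dict with "pixels" (384x512x3 uint8, red, green, blue), "intrinsics" (3x3 intrinsics, pixels), "k1" (the pictures are not rectified: a ray, as slopes to the right and down, at radius r is drawn at 1 + k1 r^2 times it, then the intrinsics apply), "pose" (4x4, takes a point from camera to world coordinates). Camera axes: x right, y down, z forward; pixel columns grow to the right and rows downward; lengths in m; the calibration is good to about 2 mm. A picture is of the moment at which its call begins. There is no depth.
- arm.hand_in(): hands the job in; it is judged then, once.
The state is a dict: "time": time; "qpos": joint angles; "qvel": joint speeds; "joint_efforts": joint torques, N m; "tool_pos": TCP position; "tcp_rot": TCP orientation; "force": force on the tool from outside, world axes, zero at the start; "ft_torque": the same for the moment, N m; "width": finger opening in m; "grip_force": force on a finger pad.
Only numpy, scipy, OpenCV 4.12 (cv2) and the standard library are available. Lean on these libraries where they do the work, as an engineer would, in place of code of your own. Each camera call takes 0.05 s, during which the arm holds its last target. There are 200 camera calls.

## Working session

There is one attempt and no reset: what is moved stays moved. The work goes in short steps, Python scripts to look and compute and a tool call to move; the robot and the scene stay as the last step left them, time stands still between calls to the robot, and variables do not carry over. Pictures are saved under pics/ and viewed, at most 10 in all, crops included, and the job is handed in when it is done.

Besides the shell and the picture viewer there is one more tool, called after "Request:" in YAML: its name, and indented under it one key for each argument. carry_out: Moves the arm, as the interface text tells. Its arguments: {"type":"object","properties":{"series":{"type":"array"},"force":{"type":"number"}},"required":["series"]}

```bash
mkdir -p pics; cat > h.py <<'E'
import numpy as np, cv2
from cell import status, eyes, arm
def shot(n):
    return eyes.read_camera(n)
def proj(c,P):
    P=np.atleast_2d(P); T=np.linalg.inv(c["pose"]); q=P@T[:3,:3].T+T[:3,3]
    s=q[:,:2]/q[:,2:]; r2=(s**2).sum(1,keepdims=True); s=s*(1+c["k1"]*r2)
    K=c["intrinsics"]; return s*[K[0,0],K[1,1]]+[K[0,2],K[1,2]]
def ray(c,uv):
    K=np.array(c["intrinsics"]); p=cv2.undistortPoints(np.array([[uv]],float),K,np.array([c["k1"],0,0,0.]))[0,0]
    d=c["pose"][:3,:3]@[p[0],p[1],1]; return c["pose"][:3,3],d/np.linalg.norm(d)
def onz(c,uv,z):
    o,d=ray(c,uv); return o+d*(z-o[2])/d[2]
def tri(c1,u1,c2,u2):
    A=np.zeros((3,3));b=np.zeros(3)
    for c,u in((c1,u1),(c2,u2)):
        o,d=ray(c,u);M=np.eye(3)-np.outer(d,d);A+=M;b+=M@o
    return np.linalg.solve(A,b)
def save(c,f,box=None,k=1):
    im=c["pixels"][:,:,::-1]
    if box: im=im[box[1]:box[3],box[0]:box[2]]
    cv2.imwrite(f,cv2.resize(im,None,fx=k,fy=k,interpolation=cv2.INTER_CUBIC))
E
python3 - <<'E'
from h import *
a=shot("scene");b=shot("top")
im=np.hstack([cv2.resize(c["pixels"],(400,300)) for c in(a,b)])
save(a,"pics/s.png",k=1.5);save(b,"pics/t.png",k=1.5)
for c in(a,b):print(c["intrinsics"],c["k1"],np.round(c["pose"],3).tolist())
print({k:np.round(v,3) for k,v in status.sense().items()})
E
```

```text
[[359.86519425   0.         253.86806377]
 [  0.         359.86519425 185.37494402]
 [  0.           0.           1.        ]] -0.07916921933401916 [[0.986, -0.157, 0.053, 0.452], [-0.166, -0.934, 0.317, -0.429], [-0.001, -0.322, -0.947, 1.409], [0.0, 0.0, 0.0, 1.0]]
[[406.67081204   0.         261.06255852]
 [  0.         406.67081204 194.10746807]
 [  0.           0.           1.        ]] 0.026394355096947646 [[0.02, -0.986, 0.165, 0.3], [-1.0, -0.022, -0.008, 0.008], [0.011, -0.165, -0.986, 1.369], [0.0, 0.0, 0.0, 1.0]]
{'time': np.float64(0.1), 'qpos': array([ 1.13 ,  0.322, -0.07 ,  1.452,  0.023,  1.371, -0.057]), 'qvel': array([ 0.   , -0.   , -0.001, -0.003,  0.001,  0.001,  0.001]), 'joint_efforts': array([ 0.0000e+00, -4.9257e+01, -4.0600e-01, -3.1340e+01, -6.4000e-02,
        3.9000e-02,  0.0000e+00]), 'tool_pos': array([ 0.285, -0.584,  0.222]), 'tcp_rot': array([ 0.974,  0.225, -0.   , -0.001]), 'force': array([ 0.567,  1.058, -0.177]), 'ft_torque': array([-0.002,  0.008, -0.031]), 'grip_force': np.float64(0.0), 'width': np.float64(0.087)}
```

View pics/s.png

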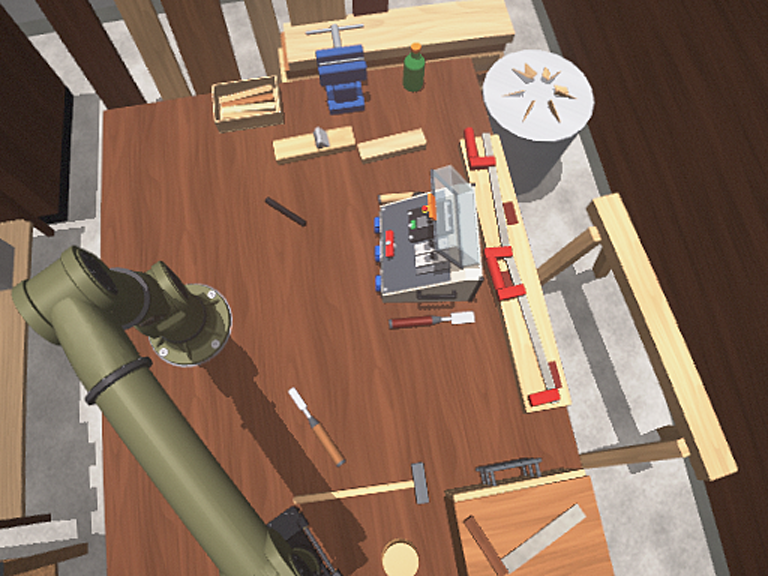

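View pics/t.png

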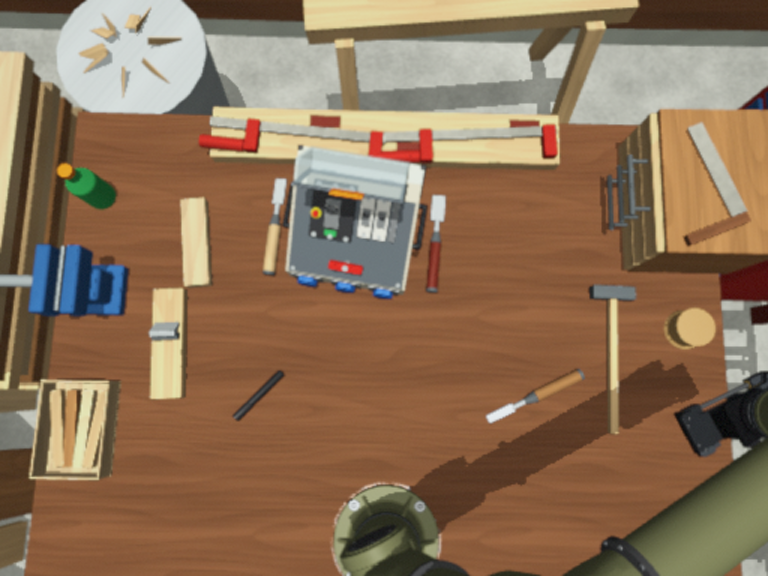

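The views show the box's open front facing the robot. The turnbutton is at scene (260,162) and top (231,178). The test button is at scene (283,140) and top (211,142). I'll get their exact centres from colour masks next.

```bash
cat >> h.py <<'E'
def red(c,near,rad=14):
    h=cv2.cvtColor(c["pixels"],cv2.COLOR_RGB2HSV); m=((h[...,0]<8)|(h[...,0]>172))&(h[...,1]>140)&(h[...,2]>90)
    n,l,s,ce=cv2.connectedComponentsWithStats(m.astype(np.uint8))
    return [(np.round(ce[i],1).tolist(),int(s[i,4]),s[i,:4].tolist()) for i in range(1,n) if np.hypot(*(ce[i]-near))<rad and s[i,4]>5]
s30,c30=.5,np.cos(np.pi/6)
E
python3 - <<'E'
from h import *
a=shot("scene");b=shot("top")
print(red(a,(260,162)),red(a,(283,140)));print(red(b,(231,178)),red(b,(211,142)))
save(a,"pics/s2.png",(245,105,330,205),6);save(b,"pics/t2.png",(185,90,290,200),5)
E
```

```text
[([259.2, 162.1], 76, [257, 153, 6, 18])] [([282.5, 138.4], 11, [281, 137, 4, 4])]
[([230.1, 177.9], 120, [219, 174, 23, 9])] [([209.7, 142.0], 7, [209, 141, 3, 3])]
```

View pics/s2.png

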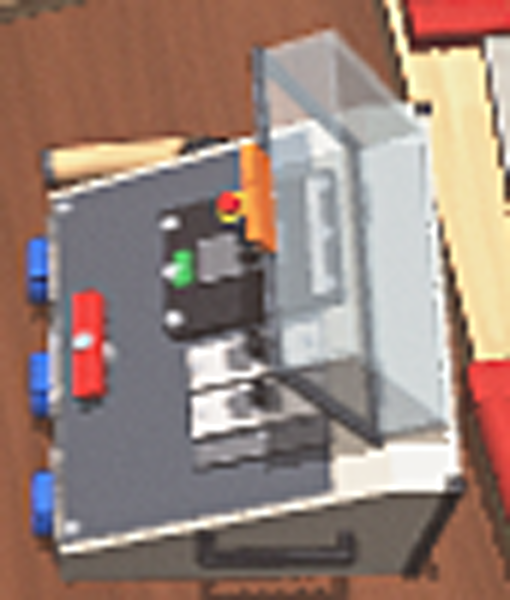

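View pics/t2.png

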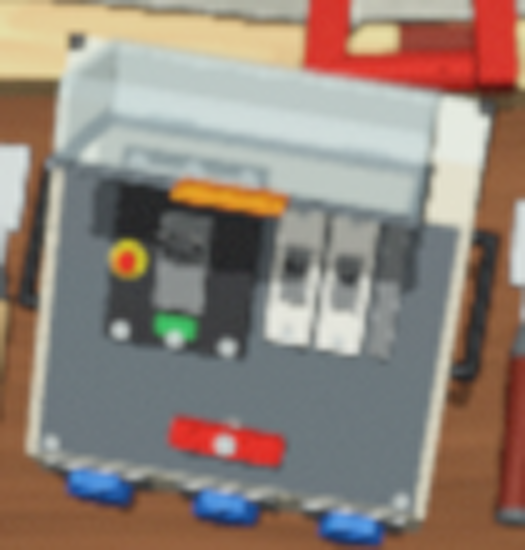

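The crops show the button's red top at scene (283,139) and top (210.4,142), and the turnbutton bar with its length along y. The orange tab sits high above the breaker, at about top (231,129) and scene (288,138).

```bash
python3 - <<'E'
from h import *
from scipy.optimize import least_squares
a=shot("scene");b=shot("top")
def frame(p):
    c,s=np.cos(p[2]),np.sin(p[2]);Rz=np.array([[c,-s,0],[s,c,0],[0,0,1]])
    return Rz@np.array([[c30,0,-s30],[0,1,0],[s30,0,c30]]),np.array([p[0],p[1],.179])
# bar top (incl. visible side), button top, corner screws not used
pts=np.array([[-184,0,28],[-80,76,24]])/1e3
obs=[(a,[(259.3,162.2),(283.1,139.0)]),(b,[(230.1,178.0),(210.4,142.1)])]
f=lambda p:np.concatenate([(proj(c,pts@frame(p)[0].T+frame(p)[1])-o).ravel() for c,o in obs])
r=least_squares(f,[.7,0.05,0]);p=r.x;R,t=frame(p);np.savez("face.npz",R=R,t=t,p=p)
print(p,np.round(r.fun,1))
# bar direction from top mask
def bar(c,u):
    h=cv2.cvtColor(c["pixels"],cv2.COLOR_RGB2HSV);m=((h[...,0]<8)|(h[...,0]>172))&(h[...,1]>140)&(h[...,2]>90)
    y,x=np.nonzero(m);k=np.hypot(x-u[0],y-u[1])<16;P=np.array([onz(c,q,.113)[:2] for q in zip(x[k],y[k])])
    d=np.linalg.eigh(np.cov(P.T))[1][:,1];return np.arctan2(-d[0],d[1])%np.pi
print(bar(a,(259,162)),bar(b,(230,178)))
# tab angle: mask orange
for c in(a,b):
    h=cv2.cvtColor(c["pixels"],cv2.COLOR_RGB2HSV);m=(h[...,0]>9)&(h[...,0]<19)&(h[...,1]>190)&(h[...,2]>150)
    y,x=np.nonzero(m);u=proj(c,t+R@[-.06,0,.1])[0];k=np.hypot(x-u[0],y-u[1])<30
    print("tab",x[k].mean(),y[k].mean(),k.sum())
    for th in(1.5,1.6,1.7):print(th,np.round(proj(c,t+R@(np.array([0,0,.002])+np.array([-.157*np.cos(th)+.005*np.sin(th),0,.157*np.sin(th)+.005*np.cos(th)])))[0],1))
for n,q in dict(lever=[-58,42,45],drop=[-94,42,45],btn=[-80,76,24],piv=[-184,0,22],tabshut=[-157,0,11]).items():print(n,np.round(t+R@(np.array(q)/1e3),4))
print(np.round(R,3).tolist(),t)
E
```

```text
[ 0.73157329  0.06974602 -0.15353201] [-0.3  0.1 -0.3 -0.1  0.1 -0.  -0.  -0.5]
2.9743558919793642 2.9814514917129222
tab 288.8181818181818 135.72727272727272 11
1.5 [286.1 139.1]
1.6 [290.4 138. ]
1.7 [294.8 137.2]
tab 227.4857142857143 131.22857142857143 70
1.5 [231.5 131. ]
1.6 [232.2 125.3]
1.7 [233.1 119.4]
lever [0.6661 0.1224 0.189 ]
drop [0.6353 0.1271 0.171 ]
btn [0.6629 0.1573 0.1598]
piv [0.5632 0.0958 0.1061]
tabshut [0.5918 0.0914 0.11  ]
[[0.856, 0.153, -0.494], [-0.132, 0.988, 0.076], [0.5, 0.0, 0.866]] [0.73157329 0.06974602 0.179     ]
```

```bash
cat >> h.py <<'E'
from scipy.spatial.transform import Rotation as Ro
def need(q,flip=1,tilt=0,yaw=0):
    """delta (cm) and rotvec from now to face point q (mm); tool z=-face z, tilted by tilt about face y, turned yaw about face z"""
    F=np.load("face.npz");R,t=F["R"],F["t"];s=status.sense()
    D=R@Ro.from_rotvec([0,tilt,0]).as_matrix()@Ro.from_rotvec([0,0,yaw]).as_matrix()@np.diag([flip,-flip,-1.])
    C=Ro.from_quat(s["tcp_rot"]).as_matrix()
    print("d cm",np.round((t+R@(np.array(q)/1e3)-s["tool_pos"])*100,2),"rv",np.round(Ro.from_matrix(D@C.T).as_rotvec(),3))
def where():
    F=np.load("face.npz");s=status.sense();R=F["R"]
    print("t",round(s["time"],2),"face mm",np.round(R.T@(s["tool_pos"]-F["t"])*1e3,1),"F face",np.round(R.T@s["force"],1),"q",np.round(s["qpos"],2),"w",round(s["width"],3))
E
python3 -c "
from h import *
need([-90,76,130]);need([-90,76,130],-1);where()"
```

```text
d cm [31.65 75.05  2.44] rv [ 0.079 -0.526 -0.594]
d cm [31.65 75.05  2.44] rv [-0.683 -0.104  2.46 ]
t 0.3 face mm [-273.7 -714.1  207.9] F face [-0.9  0.2  0. ] q [ 1.13  0.32 -0.07  1.45  0.02  1.37 -0.06] w 0.087
```

Request:
carry_out:
  series:
    - [1.3, 3.1, 0.9, 0.003, -0.022, -0.025, 1]
    - [1.3, 3.1, 0.9, 0.003, -0.022, -0.025, 1]
    - [1.3, 3.1, 0.9, 0.003, -0.022, -0.025, 1]
    - [1.3, 3.1, 0.9, 0.003, -0.022, -0.025, 1]
    - [1.3, 3.1, 0.9, 0.003, -0.022, -0.025, 1]
    - [1.3, 3.1, 0.9, 0.003, -0.022, -0.025, 1]
    - [1.3, 3.1, 0.9, 0.003, -0.022, -0.025, 1]
    - [1.3, 3.1, 0.9, 0.003, -0.022, -0.025, 1]
    - [1.3, 3.1, 0.9, 0.003, -0.022, -0.025, 1]
    - [1.3, 3.1, 0.9, 0.003, -0.022, -0.025, 1]
    - [1.3, 3.1, 0.9, 0.003, -0.022, -0.025, 1]
    - [1.3, 3.1, 0.9, 0.003, -0.022, -0.025, 1]
  force: 20

```text
time: 1.3
tool_pos: [0.4418, -0.2103, 0.3312]
tcp_rot: [0.988, 0.075, 0.132, 0.012]
force: [0.4, -0.6, 0.2]
width: 0.0148
grip_force: 0.0
```

```bash
python3 -c "
from h import *
need([-90,76,130]);where()"
```

```text
d cm [16.01 37.7  -8.46] rv [ 0.043 -0.262 -0.292]
t 1.3 face mm [-134.8 -321.1  253.5] F face [ 0.5 -0.5 -0.1] q [ 0.9  -0.24 -0.34  1.83 -0.22  1.31 -0.83] w 0.015
```

Request:
carry_out:
  series:
    - [1.3, 3.1, 0, 0.003, -0.022, -0.025, 1]
    - [1.3, 3.1, 0, 0.003, -0.022, -0.025, 1]
    - [1.3, 3.1, 0, 0.003, -0.022, -0.025, 1]
    - [1.3, 3.1, 0, 0.003, -0.022, -0.025, 1]
    - [1.3, 3.1, -0.5, 0.003, -0.022, -0.025, 1]
    - [1.3, 3.1, -0.5, 0.003, -0.022, -0.025, 1]
    - [1.3, 3.1, -1, 0.003, -0.022, -0.025, 1]
    - [1.3, 3.1, -1, 0.003, -0.022, -0.025, 1]
    - [1.3, 3.1, -1, 0.003, -0.022, -0.025, 1]
    - [1.3, 3.1, -1, 0.003, -0.022, -0.025, 1]
    - [1.3, 3.1, -1, 0.003, -0.022, -0.025, 1]
    - [1.3, 3.1, -1, 0.003, -0.022, -0.025, 1]

```text
time: 2.3
tool_pos: [0.5941, 0.153, 0.2609]
tcp_rot: [0.963, -0.074, 0.256, 0.024]
force: [-0.1, -0.4, -1.0]
width: 0.0002
grip_force: 0.0
```

```bash
python3 -c "
from h import *
need([-80,76,45]);where()"
```

```text
d cm [ 5.84  0.59 -8.29] rv [ 0.007 -0.004  0.002]
t 2.3 face mm [-87.8  61.2 145.2] F face [-0.5 -0.4 -0.9] q [ 0.4  -0.1  -0.81  1.91  0.28  0.88 -2.29] w 0.0
```

Request:
carry_out:
  series:
    - [1.2, 0, -1.6, 0, 0, 0, 1]
    - [1.2, 0, -1.6, 0, 0, 0, 1]
    - [1.2, 0, -1.6, 0, 0, 0, 1]
    - [1, 0, -1.6, 0, 0, 0, 1]
    - [0.8, 0, -1, 0, 0, 0, 1]
    - [0, 0, 0, 0, 0, 0, 1]
    - [0, 0, 0, 0, 0, 0, 1]
    - [0, 0, 0, 0, 0, 0, 1]

```text
time: 2.97
tool_pos: [0.6479, 0.1516, 0.1875]
tcp_rot: [0.964, -0.073, 0.256, 0.024]
force: [0.2, 0.2, 0.9]
width: 0.0005
grip_force: 0.0
```

```bash
python3 -c "
from h import *
need([-80,76,27]);where()
c=shot('top');save(c,'pics/t3.png',(185,90,290,200),5)"
```

```text
d cm [ 1.35  0.59 -2.51] rv [ 0.007 -0.006  0.001]
t 2.97 face mm [-78.2  68.1  55. ] F face [0.6 0.3 0.7] q [ 0.36  0.13 -0.83  1.9   0.56  0.79 -2.49] w 0.0
```

View pics/t3.png

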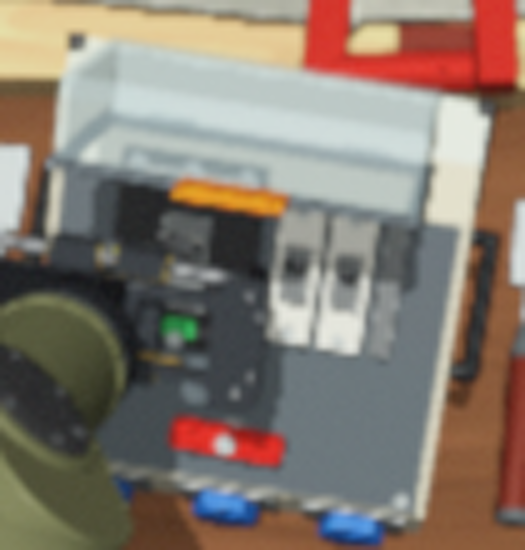

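The gripper is over the breaker, clear of the cover edge at crop (230,195), and both branch levers are untouched. Next I align over the button and press.

Request:
carry_out:
  series:
    - [0.3, 0.6, -0.5, 0, 0, 0, 1]
    - [0.4, 0, -0.7, 0, 0, 0, 1]
    - [0.4, 0, -0.7, 0, 0, 0, 1]
    - [0.25, 0, -0.6, 0, 0, 0, 1]
    - [0, 0, 0, 0, 0, 0, 1]
    - [0, 0, 0, 0, 0, 0, 1]

```text
time: 3.52
tool_pos: [0.6611, 0.1568, 0.1608]
tcp_rot: [0.964, -0.074, 0.254, 0.024]
force: [0.9, 0.0, -0.1]
width: 0.0003
grip_force: 0.0
```

```bash
python3 -c "
from h import *
need([-80,76,19]);where()"
```

```text
d cm [ 0.42  0.01 -0.53] rv [ 0.008 -0.008  0.001]
t 3.52 face mm [-80.9  75.2  25.7] F face [ 0.7  0.2 -0.5] q [ 0.32  0.2  -0.81  1.89  0.65  0.77 -2.57] w 0.0
```

Request:
carry_out:
  series:
    - [0.1, 0, -0.17, 0, 0, 0, 1]
    - [0.1, 0, -0.17, 0, 0, 0, 1]
    - [0.1, 0, -0.17, 0, 0, 0, 1]
    - [0, 0, 0, 0, 0, 0, 1]
    - [0, 0, 0, 0, 0, 0, 1]

```text
time: 3.93
tool_pos: [0.6646, 0.1571, 0.1569]
tcp_rot: [0.964, -0.074, 0.255, 0.024]
force: [-1.4, -1.2, 2.5]
width: 0.0007
grip_force: 1.5
```

```bash
python3 -c "
from h import *
where()"
```

```text
t 3.93 face mm [-79.9  76.1  20.6] F face [ 0.2 -1.4  2.8] q [ 0.32  0.21 -0.81  1.89  0.67  0.77 -2.58] w 0.001
```

Request:
carry_out:
  series:
    - [0.1, 0, -0.17, 0, 0, 0, 1]
    - [0, 0, 0, 0, 0, 0, 1]
    - [0, 0, 0, 0, 0, 0, 1]
    - [0, 0, 0, 0, 0, 0, 1]

```text
time: 4.27
tool_pos: [0.6656, 0.157, 0.1552]
tcp_rot: [0.964, -0.074, 0.255, 0.024]
force: [-2.3, -1.5, 3.3]
width: 0.0004
grip_force: 2.0
```

```bash
python3 -c "
from h import *
where();c=shot('top');save(c,'pics/t4.png',(185,90,290,200),5)"
```

```text
t 4.27 face mm [-79.9  76.2  18.6] F face [-0.1 -1.9  3.9] q [ 0.31  0.22 -0.81  1.89  0.67  0.77 -2.58] w 0.0
```

View pics/t4.png

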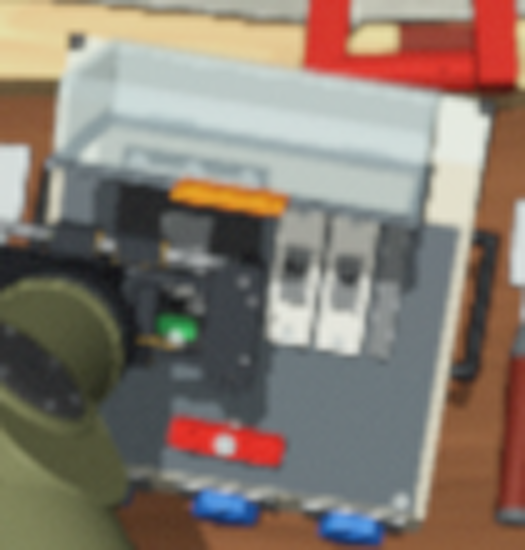

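The lever now lies low, near crop (185,297) just above the green mark, so it has dropped. I'll back off and go below it.

Request:
carry_out:
  series:
    - [-1.25, 0.2, 2.15, 0, 0, 0, 1]
    - [-1.25, 0.2, 2.15, 0, 0, 0, 1]
    - [-2.2, -1.4, -1.1, 0, 0, 0, 1]
    - [-2.2, -1.4, -1.1, 0, 0, 0, 1]
    - [0, 0, 0, 0, 0, 0, 1]
    - [0, 0, 0, 0, 0, 0, 1]

```text
time: 4.82
tool_pos: [0.595, 0.1318, 0.1746]
tcp_rot: [0.964, -0.074, 0.255, 0.025]
force: [0.3, 0.7, 0.2]
width: -0.0
grip_force: 0.0
```

```bash
python3 -c "
from h import *
need([-123,42,28]);where()"
```

```text
d cm [ 2.39 -0.21 -3.28] rv [ 0.009 -0.008  0.002]
t 4.82 face mm [-127.3   40.4   68.4] F face [0.2 0.7 0.1] q [ 0.43 -0.02 -0.84  2.03  0.41  0.73 -2.4 ] w -0.0
```

Request:
carry_out:
  series:
    - [0.8, -0.1, -1.1, 0, 0, 0, 1]
    - [0.8, -0.1, -1.1, 0, 0, 0, 1]
    - [0.8, 0, -1.1, 0, 0, 0, 1]
    - [0, 0, 0, 0, 0, 0, 1]
    - [0.43, -0.07, 0.25, 0, 0, 0, 1]
    - [0.43, -0.07, 0.25, 0, 0, 0, 1]
    - [0.43, -0.07, 0.25, 0, 0, 0, 1]
    - [0.43, -0.07, 0.25, 0, 0, 0, 1]
    - [0.43, -0.07, 0.25, 0, 0, 0, 1]
    - [0.43, -0.07, 0.25, 0, 0, 0, 1]
    - [0, 0, 0, 0, 0, 0, 1]
    - [0, 0, 0, 0, 0, 0, 1]

```text
time: 5.82
tool_pos: [0.6462, 0.1271, 0.158]
tcp_rot: [0.964, -0.074, 0.255, 0.024]
force: [-2.4, 0.7, 0.1]
width: 0.0009
grip_force: 0.8
```

```bash
python3 -c "
from h import *
need([-74,42,28]);where()"
```

```text
d cm [ 1.46 -0.39  0.83] rv [ 0.007 -0.007  0.001]
t 5.82 face mm [-91.2  43.6  28.3] F face [-2.1  0.3  1.3] q [ 0.41  0.14 -0.83  1.95  0.58  0.73 -2.49] w 0.001
```

Request:
carry_out:
  series:
    - [0.43, -0.1, 0.25, 0, 0, 0, 1]
    - [0.43, -0.1, 0.25, 0, 0, 0, 1]
    - [0.35, -0.1, 0.2, 0, 0, 0, 1]
    - [0, 0, 0, 0, 0, 0, 1]
    - [0, 0, 0, 0, 0, 0, 1]

```text
time: 6.23
tool_pos: [0.6584, 0.124, 0.1647]
tcp_rot: [0.964, -0.074, 0.255, 0.024]
force: [-1.8, 1.9, 0.5]
width: 0.0002
grip_force: 1.1
```

```bash
python3 -c "
from h import *
where()"
```

```text
t 6.23 face mm [-77.   42.5  28. ] F face [-1.5  1.6  1.5] q [ 0.41  0.16 -0.83  1.92  0.58  0.74 -2.47] w 0.0
```

Request:
carry_out:
  series:
    - [0.26, -0.04, 0.15, 0, 0, 0, 1]
    - [0, 0, 0, 0, 0, 0, 1]
    - [0, 0, 0, 0, 0, 0, 1]

```text
time: 6.48
tool_pos: [0.6597, 0.1238, 0.1652]
tcp_rot: [0.964, -0.073, 0.254, 0.024]
force: [-4.9, 2.4, -1.2]
width: 0.0004
grip_force: 2.5
```

```bash
python3 -c "
from h import *
where()"
```

```text
t 6.48 face mm [-75.5  42.5  27.7] F face [-5.1  1.6  1.6] q [ 0.41  0.17 -0.83  1.91  0.59  0.75 -2.47] w 0.0
```

Request:
carry_out:
  series:
    - [0.26, -0.04, 0.15, 0, 0, 0, 1]
    - [0, 0, 0, 0, 0, 0, 1]
    - [0, 0, 0, 0, 0, 0, 1]

```text
time: 6.73
tool_pos: [0.6603, 0.1238, 0.1652]
tcp_rot: [0.965, -0.073, 0.252, 0.025]
force: [-10.7, 1.7, 1.0]
width: 0.0008
grip_force: 5.7
```

```bash
python3 -c "
from h import *
where()"
```

```text
t 6.73 face mm [-75.1  42.5  27.4] F face [-8.9  0.1  6.3] q [ 0.41  0.17 -0.83  1.91  0.58  0.75 -2.47] w 0.001
```

The lever is against its upper stop at about 11 N. Now I back off, rise and look.

Request:
carry_out:
  series:
    - [-1.5, 0.2, -0.9, 0, 0, 0, 1]
    - [-1.5, 0.2, -0.9, 0, 0, 0, 1]
    - [-1.7, 0.2, 2.6, 0, 0, 0, 1]
    - [-1.7, 0.2, 2.6, 0, 0, 0, 1]
    - [-2, 0.2, 2.6, 0, 0, 0, 1]
    - [-2, -2, 2.6, 0, 0, 0, 1]
    - [-2, -2, 2, 0, 0, 0, 1]
    - [0, -2, 2, 0, 0, 0, 1]
    - [0, 0, 0, 0, 0, 0, 1]
    - [0, 0, 0, 0, 0, 0, 1]

```text
time: 7.57
tool_pos: [0.5407, 0.073, 0.2959]
tcp_rot: [0.963, -0.074, 0.257, 0.023]
force: [0.4, 0.5, 0.3]
width: 0.0001
grip_force: 0.0
```

```bash
python3 -c "
from h import *
need([35,0,205]);where();c=shot('top');d=shot('scene')
A=cv2.resize(c['pixels'][100:195,185:275],None,fx=4.2,fy=4.2,interpolation=2);B=cv2.resize(d['pixels'][105:200,245:335],None,fx=4.2,fy=4.2,interpolation=2)
cv2.imwrite('pics/b5.png',np.hstack([A,B])[:,:,::-1])"
```

```text
d cm [11.95  0.78  7.82] rv [ 0.006 -0.003  0.002]
t 7.57 face mm [-105.3  -26.   195.7] F face [0.4 0.5 0.1] q [ 0.2  -0.3  -0.44  2.01  0.1   0.93 -2.02] w 0.0
```

View pics/b5.png

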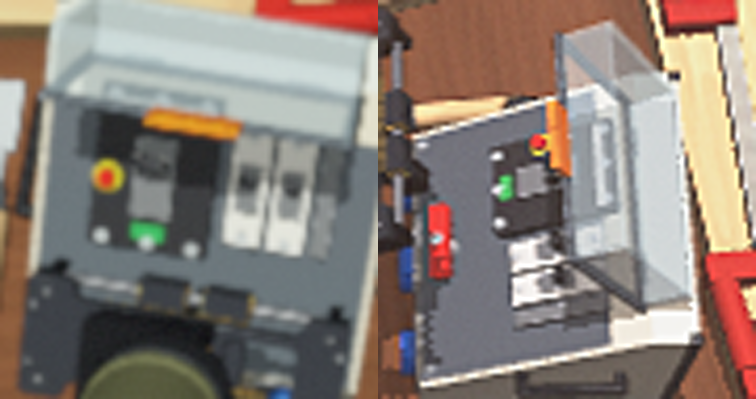

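The picture shows the lever back up (grey collar clear, lever at left crop (155,160)) and both branch levers unchanged. Next I go over the tab to get behind it.

Request:
carry_out:
  series:
    - [0, 0, 1.5, 0, 0, 0, 1]
    - [2.4, 0.16, 1.3, 0, 0, 0, 1]
    - [2.4, 0.16, 1.3, 0, 0, 0, 1]
    - [2.4, 0.16, 1.3, 0, 0, 0, 1]
    - [2.4, 0.16, 1.3, 0, 0, 0, 1]
    - [2.4, 0.16, 1.3, 0, 0, 0, 1]
    - [0, 0, 0, 0, 0, 0, 1]
    - [0, 0, 0, 0, 0, 0, 1]

```text
time: 8.33
tool_pos: [0.66, 0.0821, 0.3731]
tcp_rot: [0.964, -0.073, 0.255, 0.023]
force: [-0.8, -0.8, 0.2]
width: 0.0004
grip_force: 0.0
```

```bash
python3 -c "
from h import *
need([32,0,162]);where()"
```

```text
d cm [ 1.89 -0.42 -3.78] rv [ 0.007 -0.008  0.   ]
t 8.33 face mm [ 34.2   1.2 204.4] F face [-0.4 -0.9  0.5] q [ 0.16 -0.03 -0.43  1.65  0.23  1.06 -2.06] w 0.0
```

Request:
carry_out:
  series:
    - [0.6, -0.1, -1.3, 0, 0, 0, 1]
    - [0.6, -0.1, -1.3, 0, 0, 0, 1]
    - [0.6, -0.1, -1.1, 0, 0, 0, 1]
    - [0, 0, 0, 0, 0, 0, 1]
    - [0, 0, 0, 0, 0, 0, 1]

```text
time: 8.75
tool_pos: [0.6767, 0.0779, 0.3342]
tcp_rot: [0.964, -0.074, 0.253, 0.024]
force: [-0.3, 0.6, 1.4]
width: 0.0004
grip_force: 0.0
```

```bash
python3 - <<'E'
from h import *
where()
R=np.load("face.npz")["R"];last=None
for th,r in[(1.53,159),(1.4,160),(1.25,161),(1.1,163),(.95,164),(.8,165),(.65,166),(.5,166),(.35,166),(.2,166),(.08,166),(0,166)]:
    u=np.array([-np.cos(th),0,np.sin(th)]);n=np.array([np.sin(th),0,np.cos(th)])
    C=np.array([9.5,0,2])+r*u+9*n
    print(th,np.round(C),np.round(R@(C-last)/10,2) if last is not None else "");last=C
E
```

```text
t 8.75 face mm [ 29.6  -0.4 162.2] F face [0.4 0.6 1.4] q [ 0.16  0.01 -0.43  1.68  0.26  0.99 -2.08] w 0.0
1.53 [ 12.   0. 161.] 
1.4 [ -9.   0. 161.] [-1.78  0.28 -1.04]
1.25 [-33.   0. 158.] [-1.87  0.29 -1.5 ]
1.1 [-56.   0. 151.] [-1.72  0.27 -1.73]
0.95 [-79.   0. 141.] [-1.37  0.21 -2.04]
0.8 [-99.   0. 127.] [-1.06  0.16 -2.23]
0.65 [-117.    0.  110.] [-0.72  0.11 -2.38]
0.5 [-132.    0.   89.] [-0.26  0.04 -2.48]
0.35 [-143.    0.   67.] [ 0.11 -0.02 -2.49]
0.2 [-151.    0.   44.] [ 0.48 -0.07 -2.44]
0.08 [-155.    0.   24.] [ 0.64 -0.1  -1.89]
0 [-156.    0.   11.] [ 0.55 -0.08 -1.21]
```

Request:
carry_out:
  series:
    - [-0.75, 0.12, -0.45, 0, 0, 0, 1]
    - [-0.75, 0.12, -0.45, 0, 0, 0, 1]
    - [-0.9, 0.14, -0.52, 0, 0, 0, 1]
    - [-0.9, 0.14, -0.52, 0, 0, 0, 1]
    - [-0.94, 0.15, -0.75, 0, 0, 0, 1]
    - [-0.94, 0.15, -0.75, 0, 0, 0, 1]
    - [-0.86, 0.14, -0.87, 0, 0, 0, 1]
    - [-0.86, 0.14, -0.87, 0, 0, 0, 1]
    - [0, 0, 0, 0, 0, 0, 1]

```text
time: 9.5
tool_pos: [0.6061, 0.09, 0.2837]
tcp_rot: [0.964, -0.073, 0.254, 0.024]
force: [-0.1, 0.2, -0.3]
width: 0.0003
grip_force: 0.0
```

```bash
cat >> h.py <<'E'
def tab():
    for n in("scene","top"):
        c=shot(n);h=cv2.cvtColor(c["pixels"],cv2.COLOR_RGB2HSV);m=(h[...,0]>8)&(h[...,0]<20)&(h[...,1]>180)&(h[...,2]>110)
        F=np.load("face.npz");u=proj(c,F["t"]+F["R"]@[-.09,0,.08])[0]
        y,x=np.nonzero(m);k=np.hypot(x-u[0],y-u[1])<32;print(n,x[k].mean().round(1),y[k].mean().round(1),k.sum(),end=" | ")
        for th in(1.5,1.2,1.1,1,.8,.4,0):print(th,np.round(proj(c,F["t"]+F["R"]@np.array([-.157*np.cos(th)+.005*np.sin(th),0,.002+.157*np.sin(th)+.005*np.cos(th)]))[0]),end=" ")
        print()
E
python3 -c "
from h import *
where();tab()"
```

```text
t 9.5 face mm [-57.7   0.8 154.2] F face [-0.3  0.2 -0.2] q [ 0.15 -0.12 -0.44  1.9   0.23  0.9  -2.12] w 0.0
scene 273.1 148.0 21 | 1.5 [286. 139.] 1.2 [275. 143.] 1.1 [272. 145.] 1 [270. 146.] 0.8 [266. 150.] 0.4 [263. 157.] 0 [268. 163.] 
top nan nan 0 | 1.5 [231. 131.] 1.2 [230. 147.] 1.1 [229. 151.] 1 [229. 155.] 0.8 [229. 162.] 0.4 [230. 169.] 0 [232. 168.] h.py:42: RuntimeWarning: Mean of empty slice.
  y,x=np.nonzero(m);k=np.hypot(x-u[0],y-u[1])<32;print(n,x[k].mean().round(1),y[k].mean().round(1),k.sum(),end=" | ")
  ret = ret.dtype.type(ret / rcount)
```

Request:
carry_out:
  series:
    - [-0.7, 0.1, -1.1, 0, 0, 0, 1]
    - [-0.7, 0.1, -1.1, 0, 0, 0, 1]
    - [-0.53, 0.08, -1.15, 0, 0, 0, 1]
    - [-0.53, 0.08, -1.15, 0, 0, 0, 1]
    - [-0.36, 0.05, -1.2, 0, 0, 0, 1]
    - [-0.36, 0.05, -1.2, 0, 0, 0, 1]
    - [-0.13, 0.02, -1.24, 0, 0, 0, 1]
    - [-0.13, 0.02, -1.24, 0, 0, 0, 1]
    - [0, 0, 0, 0, 0, 0, 1]

```text
time: 10.35
tool_pos: [0.572, 0.0937, 0.1871]
tcp_rot: [0.965, -0.074, 0.252, 0.025]
force: [-1.6, 0.0, 0.0]
width: 0.0004
grip_force: 0.0
```

```bash
python3 -W ignore -c "
from h import *
where();tab()"
```

```text
t 10.35 face mm [-135.7   -0.7   87.7] F face [-1.4 -0.2  0.8] q [ 0.15 -0.12 -0.48  2.09  0.29  0.73 -2.24] w 0.0
scene 262.9 156.2 28 | 1.5 [286. 139.] 1.2 [275. 143.] 1.1 [272. 145.] 1 [270. 146.] 0.8 [266. 150.] 0.4 [263. 157.] 0 [268. 163.] 
top nan nan 0 | 1.5 [231. 131.] 1.2 [230. 147.] 1.1 [229. 151.] 1 [229. 155.] 0.8 [229. 162.] 0.4 [230. 169.] 0 [232. 168.]
```

Request:
carry_out:
  series:
    - [0.1, -0.01, -1.2, 0, 0, 0, 1]
    - [0.1, -0.01, -1.2, 0, 0, 0, 1]
    - [0.28, -0.04, -1.2, 0, 0, 0, 1]
    - [0.28, -0.04, -1.2, 0, 0, 0, 1]
    - [0.35, -0.06, -0.9, 0, 0, 0, 1]
    - [0.35, -0.06, -0.9, 0, 0, 0, 1]
    - [0.35, -0.05, -0.6, 0, 0, 0, 1]
    - [0, 0, 0, 0, 0, 0, 1]
    - [0, 0, 0, 0, 0, 0, 1]

```text
time: 11.2
tool_pos: [0.5917, 0.0914, 0.118]
tcp_rot: [0.964, -0.074, 0.254, 0.024]
force: [-0.6, 0.5, -3.0]
width: 0.0003
grip_force: 1.1
```

```bash
python3 -W ignore -c "
from h import *
where();tab();need([-156,0,9])"
```

```text
t 11.2 face mm [-153.1    0.    17.9] F face [-2.1  0.4 -2.3] q [ 0.16  0.01 -0.51  2.13  0.47  0.59 -2.41] w 0.0
scene nan nan 0 | 1.5 [286. 139.] 1.2 [275. 143.] 1.1 [272. 145.] 1 [270. 146.] 0.8 [266. 150.] 0.4 [263. 157.] 0 [268. 163.] 
top nan nan 0 | 1.5 [231. 131.] 1.2 [230. 147.] 1.1 [229. 151.] 1 [229. 155.] 0.8 [229. 162.] 0.4 [230. 169.] 0 [232. 168.] 
d cm [ 0.21 -0.04 -0.96] rv [ 0.008 -0.008  0.001]
```

Request:
carry_out:
  series:
    - [-0.05, 0, -0.5, 0, 0, 0, 1]
    - [0.15, -0.02, -0.5, 0, 0, 0, 1]
    - [0.15, -0.02, -0.25, 0, 0, 0, 1]
    - [0, 0, 0, 0, 0, 0, 1]
    - [0, 0, 0, 0, 0, 0, 1]

```text
time: 11.72
tool_pos: [0.5942, 0.0917, 0.1102]
tcp_rot: [0.964, -0.073, 0.256, 0.026]
force: [-31.4, -1.4, 34.6]
width: 0.0002
grip_force: 23.0
```

```bash
python3 -W ignore -c "
from h import *
where()"
```

```text
t 11.72 face mm [-154.8    0.7   10. ] F face [-9.4 -6.2 45.4] q [ 0.15  0.03 -0.51  2.14  0.51  0.58 -2.45] w 0.0
```

Request:
carry_out:
  series:
    - [-1.1, 0.1, 1.5, 0, 0, 0, 1]
    - [-1, 0.15, 1.8, 0, 0, 0, 1]
    - [-1, 0.15, 1.9, 0, 0, 0, 1]
    - [-1.7, 1, -1, 0, 0, 0, 1]
    - [-1.7, 1, -1, 0, 0, 0, 1]
    - [-1.3, 1, -0.6, 0, 0, 0, 1]
    - [0, 0, 0, 0, 0, 0, 1]
    - [0, 0, 0, 0, 0, 0, 1]

```text
time: 12.38
tool_pos: [0.5169, 0.1258, 0.133]
tcp_rot: [0.964, -0.073, 0.256, 0.024]
force: [0.4, -0.4, 0.8]
width: 0.0008
grip_force: 0.0
```

```bash
python3 -W ignore -c "
from h import *
where();need([-210,28,20]);c=shot('top');d=shot('scene')
A=cv2.resize(c['pixels'][100:195,185:275],None,fx=4.2,fy=4.2,interpolation=2);B=cv2.resize(d['pixels'][105:200,245:335],None,fx=4.2,fy=4.2,interpolation=2)
cv2.imwrite('pics/b6.png',np.hstack([A,B])[:,:,::-1])"
```

```text
t 12.38 face mm [-214.2   22.5   70.5] F face [ 0.8 -0.4  0.5] q [ 0.12 -0.16 -0.58  2.24  0.36  0.64 -2.44] w 0.001
d cm [ 2.94  0.1  -4.17] rv [ 0.008 -0.005 -0.001]
```

View pics/b6.png

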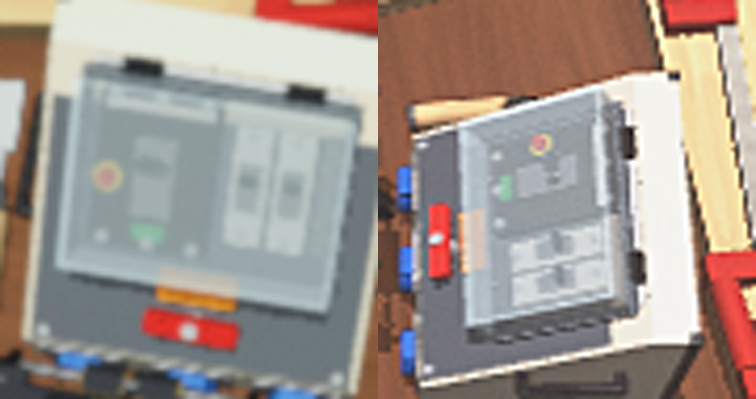

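The cover lies shut flat, with the lever and both branch levers up seen through it. The red bar is at left crop (190,330), just below the tab. Next I turn the bar by its left half.

```bash
python3 - <<'E'
from h import *
need([-212,41,19])
R=np.load("face.npz")["R"];last=np.array([-212,41,19.])
for f in np.radians([0,15,30,45,60,75,90]):
    e=np.array([np.sin(f),np.cos(f),0]);m=np.array([-np.cos(f),np.sin(f),0])
    C=np.array([-193.5,15,19])+26*e+9*m
    print(np.degrees(f).round(),np.round(C,1),np.round(R@(C-last)/10,2));last=C
E
```

```text
d cm [ 2.92  1.48 -4.4 ] rv [ 0.007 -0.005  0.001]
0.0 [-202.5   41.    19. ] [ 0.81 -0.13  0.48]
15.0 [-195.5   42.4   19. ] [0.62 0.05 0.35]
30.0 [-188.3   42.    19. ] [ 0.61 -0.14  0.36]
45.0 [-181.5   39.7   19. ] [ 0.55 -0.31  0.34]
60.0 [-175.5   35.8   19. ] [ 0.45 -0.47  0.3 ]
75.0 [-170.7   30.4   19. ] [ 0.33 -0.59  0.24]
90.0 [-167.5   24.    19. ] [ 0.18 -0.68  0.16]
```

Request:
carry_out:
  series:
    - [0, 1.2, 0, 0, 0, 0, 1]
    - [0.9, 0.1, -1.4, 0, 0, 0, 1]
    - [0.9, 0.1, -1.4, 0, 0, 0, 1]
    - [1, 0.1, -1.4, 0, 0, 0, 1]
    - [0.1, 0, -0.15, 0, 0, 0, 1]
    - [0, 0, 0, 0, 0, 0, 1]
    - [0, 0, 0, 0, 0, 0, 1]

```text
time: 13.07
tool_pos: [0.5461, 0.1399, 0.0895]
tcp_rot: [0.964, -0.074, 0.255, 0.024]
force: [-0.2, 0.5, -0.2]
width: 0.0004
grip_force: 0.0
```

```bash
python3 -c "
from h import *
where();need([-202,41,19])"
```

```text
t 13.07 face mm [-212.8   41.    19.5] F face [-0.4  0.5  0. ] q [ 0.15  0.   -0.64  2.21  0.59  0.59 -2.66] w 0.0
d cm [ 0.95 -0.14  0.49] rv [ 0.007 -0.007  0.002]
```

Request:
carry_out:
  series:
    - [0, 0, 0, -0.05, 0.008, 0.087, 1]
    - [0, 0, 0, -0.05, 0.008, 0.087, 1]
    - [0, 0, 0, 0, 0, 0, 1]

```text
time: 13.32
tool_pos: [0.5462, 0.1403, 0.0905]
tcp_rot: [0.966, 0.025, 0.253, 0.051]
force: [0.4, -0.1, 0.3]
width: 0.0004
grip_force: 0.0
```

```bash
python3 -c "
from h import *
where();need([-205,39,19],1,0,.2)"
```

```text
t 13.32 face mm [-212.3   41.4   20.4] F face [ 0.5 -0.1  0. ] q [ 0.15  0.   -0.65  2.21  0.6   0.59 -2.46] w 0.0
d cm [ 0.65 -0.35  0.25] rv [ 0.011 -0.004 -0.001]
```

Joint 7 eased back to -2.46. Now I push the bar through the first 60 degrees.

Request:
carry_out:
  series:
    - [0.65, -0.3, 0.25, 0, 0, 0, 1]
    - [0.31, 0.03, 0.18, 0, 0, 0, 1]
    - [0.31, 0.02, 0.17, 0, 0, 0, 1]
    - [0.3, -0.07, 0.18, 0, 0, 0, 1]
    - [0.31, -0.07, 0.18, 0, 0, 0, 1]
    - [0.28, -0.15, 0.17, 0, 0, 0, 1]
    - [0.27, -0.16, 0.17, 0, 0, 0, 1]
    - [0.23, -0.23, 0.15, 0, 0, 0, 1]
    - [0.22, -0.24, 0.15, 0, 0, 0, 1]
    - [0, 0, 0, 0, 0, 0, 1]

```text
time: 14.15
tool_pos: [0.5759, 0.1289, 0.1062]
tcp_rot: [0.966, 0.023, 0.253, 0.05]
force: [0.9, 2.1, -0.3]
width: 0.0008
grip_force: 0.9
```

```bash
python3 -c "
from h import *
where();need([-170.5,21.8,19],1,0,.2)"
```

```text
t 14.15 face mm [-177.5   34.6   18.4] F face [ 0.3  2.2 -0.5] q [ 0.17  0.03 -0.62  2.15  0.57  0.6  -2.38] w 0.001
d cm [ 0.37 -1.36  0.4 ] rv [ 0.009 -0.003  0.   ]
```

Request:
carry_out:
  series:
    - [0.14, -0.3, 0.12, 0, 0, 0, 1]
    - [0.12, -0.3, 0.12, 0, 0, 0, 1]
    - [0.08, -0.35, 0.08, 0, 0, 0, 1]
    - [0.06, -0.4, 0.06, 0, 0, 0, 1]
    - [0, 0, 0, 0, 0, 0, 1]
    - [0, 0, 0, 0, 0, 0, 1]

```text
time: 14.65
tool_pos: [0.5801, 0.1164, 0.1104]
tcp_rot: [0.966, 0.024, 0.254, 0.049]
force: [3.1, 5.7, -0.5]
width: 0.0004
grip_force: 3.0
```

```bash
python3 -c "
from h import *
where();need([-170.5,21.8,19],1,0,.2)"
```

```text
t 14.65 face mm [-170.1   23.    19. ] F face [ 1.6  6.1 -1.5] q [ 0.19  0.02 -0.61  2.15  0.53  0.59 -2.32] w 0.0
d cm [-0.05 -0.11 -0.02] rv [ 0.007 -0.002 -0.001]
```

Request:
carry_out:
  series:
    - [0.1, 0.6, 0, 0, 0, 0, 1]
    - [-1.2, 0.2, 2.1, 0, 0, 0, 1]
    - [-1.2, 0.2, 2.1, 0, 0, 0, 1]
    - [-2, 0.2, 2.5, 0, 0, 0, 1]
    - [-2.5, 0, 2.5, 0, 0, 0, 1]
    - [-2.5, 0, 2.5, 0, 0, 0, 1]
    - [0, -3, 1, 0, 0, 0, 1]
    - [0, -3, 1, 0, 0, 0, 1]
    - [0, -3, 1, 0, 0, 0, 1]
    - [0, 0, 0, 0, 0, 0, 1]

```text
time: 15.48
tool_pos: [0.5212, 0.0462, 0.2334]
tcp_rot: [0.967, 0.02, 0.247, 0.055]
force: [0.9, -0.1, 0.6]
width: 0.0003
grip_force: 0.0
```

```bash
python3 - <<'E'
from h import *
where();c=shot('top');d=shot('scene')
for k,u in((d,(259,162)),(c,(230,178))):
    h=cv2.cvtColor(k["pixels"],cv2.COLOR_RGB2HSV);m=((h[...,0]<8)|(h[...,0]>172))&(h[...,1]>140)&(h[...,2]>90)
    F=np.load("face.npz");R,t=F["R"],F["t"];y,x=np.nonzero(m);s=np.hypot(x-u[0],y-u[1])<18;P=[]
    for q in zip(x[s],y[s]):
        o,v=ray(k,q);lam=(.03-R[:,2]@(o-t))/(R[:,2]@v);P.append((R.T@(o+lam*v-t))[:2])
    P=np.array(P);w=np.linalg.eigh(np.cov(P.T))[1][:,1];print(s.sum(),P.mean(0),"bar dir deg from face x",np.degrees(np.arctan2(w[1],w[0])),P.min(0),P.max(0))
A=cv2.resize(c['pixels'][100:195,185:275],None,fx=4.2,fy=4.2,interpolation=2);B=cv2.resize(d['pixels'][105:200,245:335],None,fx=4.2,fy=4.2,interpolation=2)
cv2.imwrite('pics/b7.png',np.hstack([A,B])[:,:,::-1])
E
```

```text
t 15.48 face mm [-149.7  -55.4  149.3] F face [1.  0.1 0.1] q [-0.13 -0.3  -0.14  2.15  0.25  0.85 -1.94] w 0.0
53 [-0.18603232 -0.00103825] bar dir deg from face x -170.02868208995503 [-0.21472807 -0.01234407] [-0.16060288  0.01338144]
44 [-0.16736618  0.00346253] bar dir deg from face x -167.78536454741732 [-0.17899368 -0.00691929] [-0.15525328  0.01341371]
```

View pics/b7.png

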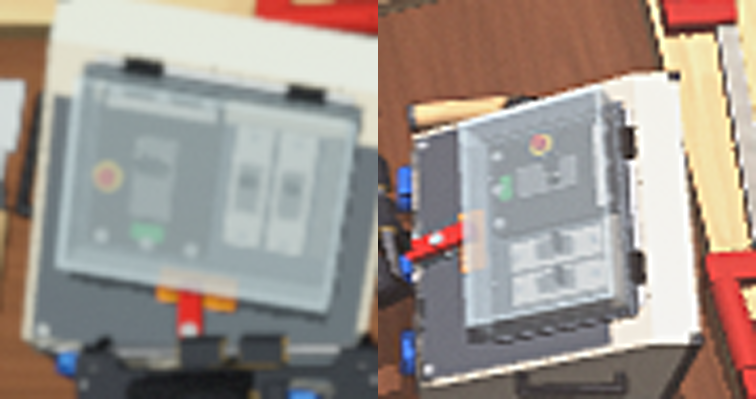

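The bar is about 10° short of square: its upper end is over the tab at left crop (180,300), tilted to the left. The lever and branches are still up. I'll nudge the bar about 5 mm further.

Request:
carry_out:
  series:
    - [0, 3, -1, 0, 0, 0, 1]
    - [0, 3, -1, 0, 0, 0, 1]
    - [0, 3, -1, 0, 0, 0, 1]
    - [2.5, 0, -2.5, 0, 0, 0, 1]
    - [2.5, 0, -2.5, 0, 0, 0, 1]
    - [0, 0, 0, 0, 0, 0, 1]
    - [0, 0, 0, 0, 0, 0, 1]

```text
time: 16.17
tool_pos: [0.5691, 0.1403, 0.1488]
tcp_rot: [0.968, 0.023, 0.244, 0.056]
force: [0.7, 0.4, 0.4]
width: 0.0005
grip_force: 0.0
```

```bash
python3 -c "
from h import *
where();need([-169,30,19],1,0,.2)"
```

```text
t 16.17 face mm [-163.5   44.8   59.5] F face [0.7 0.5 0. ] q [-0.13 -0.03 -0.34  2.1   0.46  0.72 -2.3 ] w 0.0
d cm [ 1.3  -1.7  -3.79] rv [ 0.02  -0.021  0.005]
```

Request:
carry_out:
  series:
    - [0, -0.6, -0.6, 0.01, -0.01, 0, 1]
    - [0.5, -0.4, -1.1, 0.01, -0.01, 0, 1]
    - [0.5, -0.1, -1.1, 0, 0, 0, 1]
    - [0.4, 0, -1, 0, 0, 0, 1]
    - [0, 0, 0, 0, 0, 0, 1]
    - [0, 0, 0, 0, 0, 0, 1]

```text
time: 16.67
tool_pos: [0.5843, 0.1303, 0.1156]
tcp_rot: [0.965, 0.02, 0.258, 0.045]
force: [0.6, 0.2, 0.4]
width: 0.0005
grip_force: 0.0
```

```bash
python3 -c "
from h import *
where();need([-169,18.2,19],1,0,.2)"
```

```text
t 16.67 face mm [-165.8   37.4   22.5] F face [0.7 0.2 0. ] q [-0.12  0.02 -0.32  2.14  0.53  0.6  -2.35] w 0.0
d cm [-0.4  -1.88 -0.46] rv [-0.002  0.007  0.004]
```

Request:
carry_out:
  series:
    - [-0.1, -0.4, -0.2, 0, 0, 0, 1]
    - [-0.1, -0.4, -0.15, 0, 0, 0, 1]
    - [-0.1, -0.4, 0, 0, 0, 0, 1]
    - [-0.06, -0.35, 0, 0, 0, 0, 1]
    - [-0.06, -0.35, 0, 0, 0, 0, 1]
    - [0, 0, 0, 0, 0, 0, 1]
    - [0, 0, 0, 0, 0, 0, 1]

```text
time: 17.25
tool_pos: [0.5818, 0.1154, 0.1126]
tcp_rot: [0.964, 0.022, 0.26, 0.042]
force: [4.0, 7.4, -3.7]
width: 0.0005
grip_force: 4.0
```

```bash
python3 -c "
from h import *
where();need([-169,18.2,19],1,0,.2)"
```

```text
t 17.25 face mm [-167.4   22.2   19.9] F face [ 0.6  7.9 -4.6] q [-0.1  -0.   -0.31  2.17  0.51  0.57 -2.31] w 0.001
d cm [-0.15 -0.38 -0.16] rv [-0.007  0.011 -0.001]
```

```bash
cat >> h.py <<'E'
def barang(name,u):
    k=shot(name);h=cv2.cvtColor(k["pixels"],cv2.COLOR_RGB2HSV);m=((h[...,0]<8)|(h[...,0]>172))&(h[...,1]>140)&(h[...,2]>90)
    F=np.load("face.npz");R,t=F["R"],F["t"];y,x=np.nonzero(m);s=np.hypot(x-u[0],y-u[1])<18;P=[]
    for q in zip(x[s],y[s]):
        o,v=ray(k,q);lam=(.03-R[:,2]@(o-t))/(R[:,2]@v);P.append((R.T@(o+lam*v-t))[:2])
    P=np.array(P);w=np.linalg.eigh(np.cov(P.T))[1][:,1];print(name,s.sum(),P.mean(0).round(3),"bar deg",np.degrees(np.arctan2(w[1],w[0])).round(1),P.min(0).round(3),P.max(0).round(3))
E
python3 -c "
from h import *
barang('scene',(259,162));barang('top',(230,178))"
```

```text
scene 7 [-0.161  0.003] bar deg 93.1 [-0.165 -0.008] [-0.161  0.012]
top 3 [-0.167 -0.005] bar deg 145.9 [-0.169 -0.007] [-0.165 -0.004]
```

Request:
carry_out:
  series:
    - [0.1, 0.8, 0, 0, 0, 0, 1]
    - [-1.2, 0.2, 2.1, 0, 0, 0, 1]
    - [-1.2, 0.2, 2.1, 0, 0, 0, 1]
    - [0, 3, 1, 0, 0, 0, 1]
    - [0, 3.5, 1, 0, 0, 0, 1]
    - [0, 3.5, 1, 0, 0, 0, 1]
    - [0, 0, 0, 0, 0, 0, 1]
    - [0, 0, 0, 0, 0, 0, 1]

```text
time: 18.02
tool_pos: [0.5574, 0.2262, 0.1844]
tcp_rot: [0.965, 0.022, 0.259, 0.044]
force: [-0.8, -0.5, -0.5]
width: 0.0005
grip_force: 0.0
```

```bash
python3 -c "
from h import *
where();barang('scene',(259,162));barang('top',(230,178))"
```

```text
t 18.02 face mm [-167.1  127.9  102.7] F face [-0.8 -0.6 -0.1] q [-0.2  -0.02 -0.45  2.02  0.51  0.82 -2.47] w 0.0
scene 48 [-0.19   0.001] bar deg 179.0 [-0.219 -0.008] [-0.161  0.012]
top 83 [-0.186  0.   ] bar deg -179.4 [-0.218 -0.008] [-0.156  0.009]
```

```bash
python3 - <<'E'
from h import *
c=shot('top');d=shot('scene')
A=cv2.resize(c['pixels'][100:195,185:275],None,fx=4.2,fy=3.1,interpolation=2);B=cv2.resize(d['pixels'][105:200,245:335],None,fx=4.2,fy=3.1,interpolation=2)
C=np.hstack([cv2.resize(c['pixels'],(378,284)),cv2.resize(d['pixels'],(378,284))])
cv2.imwrite('pics/b8.png',np.vstack([np.hstack([A,B]),C])[:,:,::-1])
E
```

```text
(no output)
```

View pics/b8.png

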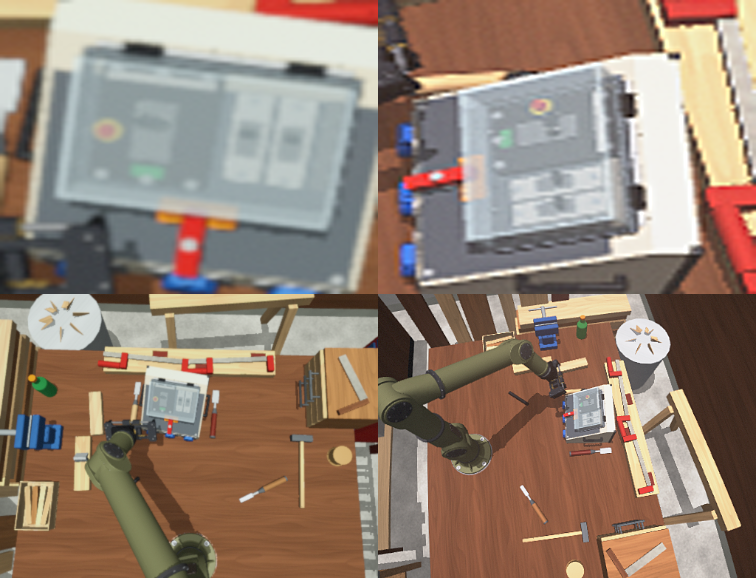

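The cover is shut, and the red bar lies square across the tab (upper-left panel, (187,245)). The main lever and both branch levers are up, and the tools lie where they were. Handing in.

```bash
python3 -c "
from h import *
print(arm.hand_in())"
```

```text
the job is handed in; nothing more can be done
None
```

I pressed the test button and the lever dropped. I then reset the lever until it stayed up, shut the cover and turned the turnbutton to within about 1° of square across the tab. In the last pictures both small breakers were still on and the tools and wood were undisturbed; I handed the job in at about 18 s.

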